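Meter two castings from a slide-gate hopper into the kit bin

ROBOT

A 6-joint arm with a two-finger parallel gripper is mounted at the origin on a cart in front of the work surface, level with it; the furniture and walls round the work are solid. World frame = base frame: x ahead of the robot, y to its left, z up, the work surface at z = 0. Lengths are in m, angles in rad, forces in N, time in s.
With the tool pointing down it reaches from about 0.225 to 0.875 m from the base axis. Payload 3.4 kg.
Tool frame: the origin (TCP) lies on the centre line of the jaws, within the pads' length; the fingertips stand 22 mm ahead of it and the grasp point (between the pads) lies 3 mm ahead of it; z points along the fingers, y is the line along which they close (so a half turn about z gives the same grasp; the last joint's range is limited). The gripper opens to 85 mm and grips with 20 to 120 N. Pads are 22 mm wide; open, the fingers measure 114 mm over their backs; the gripper's body (76 mm by 85 mm) begins 54 mm behind the grasp point. The pads swing forward as they close: fully open they stand 13 mm farther back than shut.
Start: joints at [-1.256, 0.276, 1.505, -0, 1.361, -0.121], TCP at [0.243, -0.521, 0.253] pointing down, gripper open.
Joint ranges: [-2.89, 2.89], [-0.75, 2.08], [0.22, 2.7], [-1.18, 4.32], [0.11, 2.71], [-2.7, 2.7]. Speed limits (rad/s): [2.57, 2.57, 3.14, 3.14, 3.14, 3.14].

INTERFACE

Orientations are given as a unit quaternion [w, x, y, z].
In Python, from rig import manip, optics, ticket gives the robot as it stands (manip), with the cameras (optics) and the job (ticket).
- The arm moves only by the tool jog_arm, called as a command line: name --argument value ..., lists and objects as JSON in quotes. Schema: {"type":"object","properties":{"steps":{"type":"array","items":{"type":"array","items":{"type":"array","items":{"type":"number"},"minItems":4,"maxItems":4},"minItems":1,"maxItems":5},"minItems":1,"maxItems":1},"jaw":{"type":"number"},"squeeze":{"type":"number"},"only":{"type":"string"},"quiet":{"type":"boolean"},"lines":{"type":"string"}},"required":["steps"],"additionalProperties":false}. steps is a list that holds a single list of rows (three levels of brackets), with 1 to 5 rows, each of 4 numbers: dx, dy, dz in m, then a turn about the tool's z in rad; each row shifts and turns the commanded pose from where the row before left it, along the tool's axes as they then stand; what a row does not reach is not made up. A row lasts 1/12 s, in which the tool goes at most 0.0417 m and 0.125 rad, less where a joint would pass 70% of its speed; a pose out of reach is approached as far as the arm can. jaw is the finger opening in m, set as the call begins (left out keeps the last). The fingers move at their own pace and stop on an object; squeeze is the grip in N (left out, the last holds). Time passes only in rows, so rows that do not move let the fingers close. The tool returns the time, the measured TCP pose, the force, the opening and the grip force at its end. only (a regular expression) keeps the lines of the reply that match it, lines (a string "A,B") keeps lines A to B, and quiet returns only ok. Input that does not fit is refused with a message, and nothing moves.
- manip.get_state(): the state, without advancing time (a new reading comes with each control period).
- optics.get_image(name): name is "scene" or "top"; returns a dict with "img" (384x512x3 uint8, red, green, blue), "camera_matrix" (3x3 intrinsics, pixels), "T" (4x4, takes a point from camera to world coordinates). Camera axes: x right, y down, z forward; pixel columns grow to the right and rows downward; lengths in m; the calibration is good to about 2 mm. A picture is of the moment at which its call begins. There is no depth.
- ticket.sign_off(): hands the job in; it is judged then, once.
The state is a dict: "clock": time; "qpos": joint angles; "qd": joint speeds; "effort": joint torques, N m; "position": TCP position; "ee_rot": TCP orientation; "contact_force": force on the tool from outside, world axes, zero at the start; "moment": the same for the moment, N m; "width": finger opening in m; "gripper_force": force on a finger pad.
Only numpy, scipy, OpenCV 4.12 (cv2) and the standard library are available. Lean on these libraries where they do the work, as an engineer would, in place of code of your own. Each camera call takes 0.05 s, during which the arm holds its last target. There are 200 camera calls.

TASK

Push the blue bin squarely home under the hopper, right up against the stop bar. Then draw the hopper's slide gate just far enough that exactly two of the four arm castings drop into the bin with the cap casting that is already there, push the gate fully shut again and let go, with the bin left home under the chute. The other two arm castings must stay in the hopper, and the loose elbow casting and the sanding block must be left where they are.

Things in the scene. Friction and masses are not known exactly. Their poses are not given: they have to be found in the camera images.
- hopper: Grey sheet-metal hopper on four dark posts, fixed, 180 mm wide (y), 125 deep (x), 150 high, flared lip at the back to 200. Origin on the bench under its centre; x from its open front to its back, y to its left. Four open-topped bays in a row along y, centres at y = +54, +18, -18, -54 mm, each 98 x 33 mm; floor (the gate's top) at z = 118, dividers to 150. A chute below the gate ends at z = 68.
- bin_home (a point): Point on the bench where the bin's origin belongs: hopper x = -22 mm, y = 0; axes as the hopper's. There the bin's rear wall touches the dark stop bar. Two runners 18 mm high guide its rear end in along +x, with 5 mm of play to a side (inner faces at y = +-57 mm) over the last 35 mm before the stop bar and flaring out to y = +-80 mm over the 45 mm before that.
- chute_outlet (a point): Centre of the chute's mouth, 68 mm above the bench, 8 mm above the bin's rim: 84 mm wide (y), 101 mm long (x). A home bin covers it.
- bin: Blue open plastic bin, 156 (x) x 112 (y) x 60 mm, 0.2 to 0.35 kg, wider than the gripper. Origin at the centre of its underside, x to its rear. Front wall (-x) low, 33 mm, with a lip out to x = -78 mm; other walls 60 mm high, rear at x = +75, sides at y = +-52, rim to +-56. Starts in front of the hopper, 65 to 90 mm short of home, up to 6 mm aside and 0.11 rad askew. Slides, friction about 0.6.
- gate (a joint): Slide gate, a 4 mm steel plate under the bays. 0 m = shut (may start up to 14 mm ajar), grows as it is drawn to the hopper's right (-y), end stop at 0.150 with all bays open. About 3 N of friction; stays where left. It uncovers the bays from the left: bay n is quite open at 0.008 + 0.036 n m; a casting may tip out once its middle is uncovered, 14 to 18 mm before that.
- gate_handle (a point): Middle of the gate's grip, a black level bar of 16 mm diameter, 56 mm long along the hopper's x, on the upturned end of the gate to the right of the hopper, 185 mm above the bench; moves with the gate. Hopper x = -65, y = -147 mm when shut. Free for 55 mm on either side; take it from above, fingers closing along the hopper's y.
- casting_arm_a: Raw aluminium lever-arm casting, 91 x 30 x 21 mm, a flat bar with a taller boss at its wide end, 60 g. Origin at the centre of its underside, y along its length (boss end at +y), z up as it lies. It lies along the hopper's x axis in the first (leftmost, +y) bay, opened first.
- casting_arm_b: Raw aluminium lever-arm casting, 91 x 30 x 21 mm, a flat bar with a taller boss at its wide end, 60 g. Origin at the centre of its underside, y along its length (boss end at +y), z up as it lies. It lies along the hopper's x axis in the second bay from the left.
- casting_arm_c: Raw aluminium lever-arm casting, 91 x 30 x 21 mm, a flat bar with a taller boss at its wide end, 60 g. Origin at the centre of its underside, y along its length (boss end at +y), z up as it lies. It lies along the hopper's x axis in the third bay from the left; it has to stay there.
- casting_arm_d: Raw aluminium lever-arm casting, 91 x 30 x 21 mm, a flat bar with a taller boss at its wide end, 60 g. Origin at the centre of its underside, y along its length (boss end at +y), z up as it lies. It lies along the hopper's x axis in the fourth (rightmost) bay; it has to stay there.
- casting_cap: Raw round aluminium cap casting, 68 x 70 x 21 mm, 70 g, lying in the front part of the bin. Origin at the centre of its underside.
- elbow: Loose bystander: raw aluminium elbow casting, 65 x 74 x 50 mm, standing on the bench to the left. Origin at the centre of its underside.
- block: Loose bystander: green cork-backed sanding block, 55 x 100 x 28 mm, on the bench to the right, under the path of the gate's handle. Origin at the centre of its underside.

How it is judged:
On the way, in this order (a step that is already met when the one before it is completed fails the run):
1. the bin stands home under the hopper (within 6 mm of the stop, 12 mm of the middle, 0.1 rad of square) with the gate not yet drawn (under 20 mm) and all four arms in the hopper (x of bin in the frame of hopper above -0.028 m and y of bin in the frame of hopper between -0.012 and 0.012 m and angle between the x axis of bin and the x axis of hopper, either way round below 0.1 rad and angle between bin's own z axis and vertical below 0.05 rad and value of joint gate below 0.02 m and z of each of casting_arm_c, casting_arm_d, casting_arm_a, casting_arm_b in the frame of hopper above 0.105 m), for 0.2 s.
2. with the gate drawn (more than 50 mm open) the first two arm castings lie in the bin and the other two are still in the hopper (x of casting_arm_a in the frame of bin between -0.078 and 0.078 m and y of casting_arm_a in the frame of bin between -0.055 and 0.055 m and z of casting_arm_a in the frame of bin between -0.01 and 0.06 m and x of casting_arm_b in the frame of bin between -0.078 and 0.078 m and y of casting_arm_b in the frame of bin between -0.055 and 0.055 m and z of casting_arm_b in the frame of bin between -0.01 and 0.06 m and z of each of casting_arm_c, casting_arm_d in the frame of hopper above 0.105 m and value of joint gate above 0.05 m), for 0.2 s.
At the end, for the whole second after the job is handed in: The bin is home under the hopper (origin within 6 mm of the stop position, within 12 mm of the middle, within 0.1 rad of square), with the first two arm castings and the cap casting in it; the other two arm castings are still in the hopper; the gate is shut to within 4 mm; everything is at rest (x of bin in the frame of hopper above -0.028 m and y of bin in the frame of hopper between -0.012 and 0.012 m and angle between the x axis of bin and the x axis of hopper, either way round below 0.1 rad and angle between bin's own z axis and vertical below 0.05 rad and x of casting_arm_a in the frame of bin between -0.078 and 0.078 m and y of casting_arm_a in the frame of bin between -0.055 and 0.055 m and z of casting_arm_a in the frame of bin between -0.01 and 0.06 m and x of casting_arm_b in the frame of bin between -0.078 and 0.078 m and y of casting_arm_b in the frame of bin between -0.055 and 0.055 m and z of casting_arm_b in the frame of bin between -0.01 and 0.06 m and x of casting_cap in the frame of bin between -0.078 and 0.078 m and y of casting_cap in the frame of bin between -0.055 and 0.055 m and z of casting_cap in the frame of bin between -0.01 and 0.06 m and z of each of casting_arm_c, casting_arm_d in the frame of hopper above 0.105 m and value of joint gate below 0.008 m and linear speed of each of bin, casting_arm_a, casting_arm_b, casting_arm_c, casting_arm_d below 0.03 m/s); the robot touches nothing.
It fails at once if a third arm casting falls out of or is taken from the hopper (distance of any of casting_arm_c, casting_arm_d from where it was at the start of the episode above 0.05 m).
It fails at once if the loose elbow casting or the sanding block is moved by more than 30 mm (distance of any of elbow, block from where it was at the start of the episode above 0.03 m).
It also fails if it takes over 64 s, if anything falls off the work surface, if the arm or the gripper's body presses on something with over 40 N, if the wrist force passes 120 N, or if a joint passes its speed limit or range.

## Working session

There is one attempt and no reset: what is moved stays moved. The work goes in short steps, Python scripts to look and compute and a tool call to move; the robot and the scene stay as the last step left them, time stands still between calls to the robot, and variables do not carry over. Pictures are saved under pics/ and viewed, at most 10 in all, crops included, and the job is handed in when it is done.

```bash
ls; mkdir -p pics; python3 - <<'E'
from rig import manip, optics, ticket
import cv2,numpy as np
print(manip.get_state())
for n in("scene","top"):
    d=optics.get_image(n); cv2.imwrite(f"pics/{n}0.png",d["img"][:,:,::-1]); print(n,d["camera_matrix"].tolist(),np.round(d["T"],4).tolist())
    np.savez(f"{n}.npz",K=d["camera_matrix"],T=d["T"])
E
```

```text
pics
rig.py
{'clock': 0.0, 'qpos': array([-1.25602304e+00,  2.76609632e-01,  1.50614505e+00,  1.22903691e-05,
        1.36070648e+00, -1.20996933e-01]), 'qd': array([ 0.00030225,  0.0008691 ,  0.00126979,  0.00253809,  0.00112602,
       -0.00108643]), 'effort': array([-7.32225053e-04, -4.16777980e+01, -2.45807809e+01, -3.12652573e-04,
        1.10620604e-02, -9.07363528e-06]), 'position': array([ 0.2425588 , -0.52078964,  0.25242659]), 'ee_rot': array([-9.30454415e-04,  9.76356650e-01,  2.16163870e-01, -8.43960051e-05]), 'contact_force': array([-0.55718113,  0.31121589,  0.14197932]), 'moment': array([-0.0627107 , -0.05255213,  0.00096615]), 'gripper_force': 0.0, 'width': 0.08556588269533623}
scene [[394.3307125668811, 0.0, 254.5675639904026], [0.0, 394.3307125668811, 190.8394818385149], [0.0, 0.0, 1.0]] [[-0.8727, -0.3824, 0.3037, 0.2456], [-0.4882, 0.6988, -0.5229, 0.8155], [-0.0123, -0.6045, -0.7965, 0.9509], [0.0, 0.0, 0.0, 1.0]]
top [[456.7186054914964, 0.0, 252.74169309192845], [0.0, 456.7186054914964, 195.76457820519346], [0.0, 0.0, 1.0]] [[-0.0059, -0.9986, 0.0525, 0.4684], [-1.0, 0.0055, -0.0076, 0.298], [0.0073, -0.0526, -0.9986, 1.2863], [0.0, 0.0, 0.0, 1.0]]
```

View pics/scene0.png

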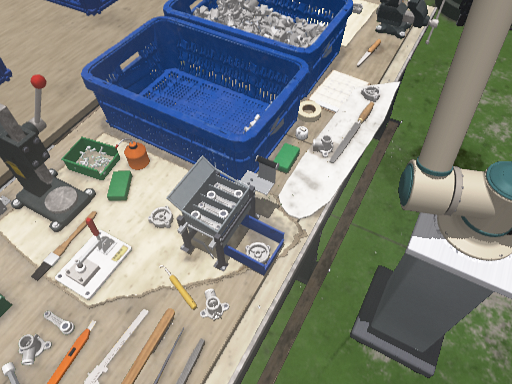

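View pics/top0.png

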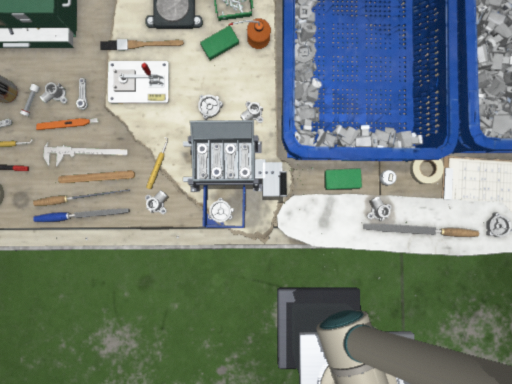

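The hopper is at about (224,155) in the top view, the bin in front of it at (222,208), the grip at (283,183) and the block at (343,179). Next I'll look at crops.

```bash
python3 - <<'E'
import cv2
a=cv2.imread("pics/top0.png")[110:240,170:370]; cv2.imwrite("pics/topc.png",cv2.resize(a,None,fx=4,fy=4,interpolation=cv2.INTER_CUBIC))
a=cv2.imread("pics/scene0.png")[140:290,150:320]; cv2.imwrite("pics/scenec.png",cv2.resize(a,None,fx=4,fy=4,interpolation=cv2.INTER_CUBIC))
E
```

```text
(no output)
```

View pics/topc.png

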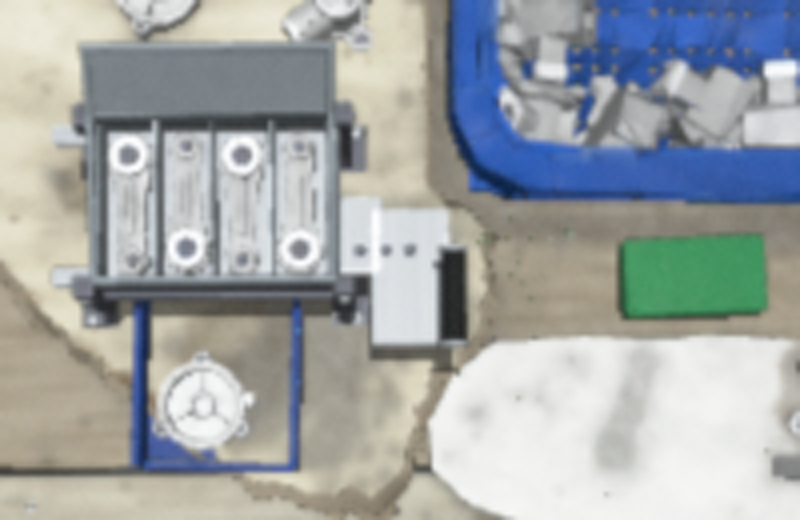

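View pics/scenec.png

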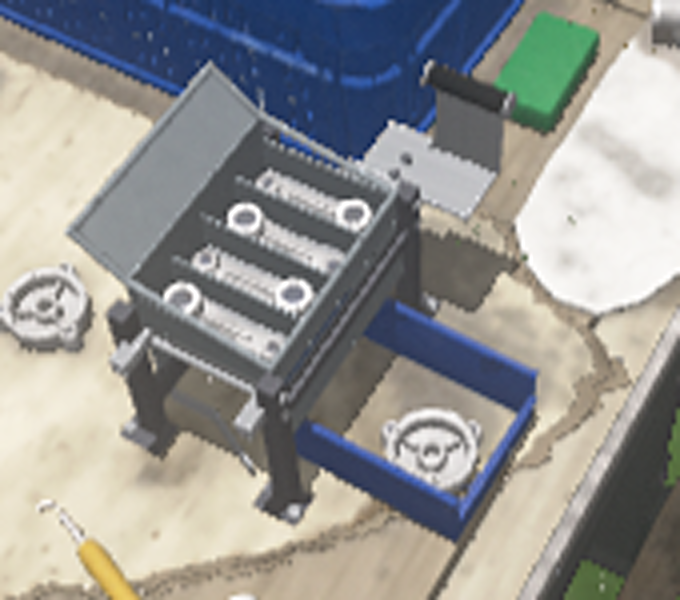

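The bar runs from (430,72) to (508,103) in the scene crop and is centred at (454,294) in the top crop. The arm bosses and eyes and the bin's corners are also visible. Next I'll triangulate.

```bash
cat > geo.py <<'E'
import numpy as np
C={n:np.load(n+".npz") for n in("top","scene")}
OFF={"top":(170,110),"scene":(150,140)}
def ray(n,c,crop=True):
    u=np.array(c,float)
    if crop: u=(u+.5)/4-.5+OFF[n]
    K,T=C[n]["K"],C[n]["T"]; d=T[:3,:3]@np.linalg.inv(K)@[u[0],u[1],1]
    return T[:3,3],d/np.linalg.norm(d)
def atz(n,c,z,crop=True):
    o,d=ray(n,c,crop); return o+d*(z-o[2])/d[2]
def tri(ct,cs,crop=True):
    R=[ray("top",ct,crop),ray("scene",cs,crop)]
    A=sum(np.eye(3)-np.outer(d,d) for o,d in R); b=sum((np.eye(3)-np.outer(d,d))@o for o,d in R)
    p=np.linalg.solve(A,b); return p, max(np.linalg.norm((np.eye(3)-np.outer(d,d))@(p-o)) for o,d in R)
def proj(n,p):
    K,T=C[n]["K"],C[n]["T"]; q=K@(T[:3,:3].T@(np.asarray(p)-T[:3,3])); return q[:2]/q[2]
E
python3 - <<'E'
from geo import *
np.set_printoptions(precision=4,suppress=True)
print("handle",tri((454,294),(469,87)))
print("ends top", atz("top",(455,247),.185),atz("top",(453,342),.185))
for n,t,s in[("a boss",(128,155),(182,300)),("b boss",(186,248),(293,294)),("c boss",(241,155),(245,218)),("d boss",(300,248),(353,214)),
 ("a eye",(133,260),(272,345)),("b eye",(186,146),(206,259)),("c eye",(242,260),(333,265)),("d eye",(300,147),(268,182)),
 ("binFL",(134,470),(460,538)),("binFR",(299,468),(535,455)),("cap",(203,405),(432,452)),("lipL",(82,44),(68,233)),("lipR",(332,40),(210,65))]:
    print(n,*tri(t,s))
print("bin sides z.06",atz("top",(133,310),.06),atz("top",(133,440),.06),atz("top",(300,310),.06),atz("top",(300,440),.06))
E
```

```text
handle (array([0.556 , 0.2159, 0.1871]), np.float64(0.0004698061459899988))
ends top [0.5851 0.2151 0.185 ] [0.5275 0.2168 0.185 ]
a boss [0.6491 0.4176 0.1382] 0.00048401488418152786
b boss [0.5901 0.3812 0.1395] 5.132710637985212e-05
c boss [0.6487 0.3462 0.1395] 0.0003374553098514869
d boss [0.5897 0.3093 0.1383] 0.00020006391046413347
a eye [0.5838 0.4155 0.1328] 0.00045534345200200205
b eye [0.6559 0.3815 0.1327] 0.00014244826308259693
c eye [0.583  0.3462 0.1319] 0.00020815391367874173
d eye [0.6552 0.3092 0.1314] 2.402006251536088e-05
binFL [0.4483 0.4257 0.0205] 0.0007841667223741067
binFR [ 0.4479  0.3125 -0.0533] 0.0007685347750868675
cap [0.4938 0.3785 0.0172] 0.00011820703351284829
lipL [0.7073 0.4391 0.1962] 0.0006364832125468575
lipR [0.7078 0.2882 0.1982] 0.0015661879385295541
bin sides z.06 [0.5569 0.4227 0.06  ] [0.4696 0.4227 0.06  ] [0.5563 0.3104 0.06  ] [0.469  0.3108 0.06  ]
```

The hopper sits at about (0.621, 0.364) with yaw near 0. The gate is about shut, and the bin's front lip is at x≈0.448, y≈0.367 and square. First I'll square the tool and travel to in front of the bin.

jog_arm --steps '[[[0,0,0,0.109],[0,0,0,0.109],[0,0,0,0.109],[0,0,0,0.109]]]' --jaw 0.085

```text
clock: 0.43
position: [0.2427, -0.521, 0.2528]
ee_rot: [-0.001, 1.0, -0.003, -0.0]
contact_force: [-0.1, 0.1, 0.1]
width: 0.085
gripper_force: 0.0
```

jog_arm --steps '[[[0.007,-0.04,0,0],[0.007,-0.04,0,0],[0.007,-0.04,0,0],[0.007,-0.04,0,0],[0.007,-0.04,0,0]]]'

```text
clock: 0.85
position: [0.2775, -0.3192, 0.2527]
ee_rot: [-0.001, 1.0, -0.001, -0.0]
contact_force: [0.9, -0.3, -0.2]
width: 0.085
gripper_force: 0.0
```

jog_arm --steps '[[[0.007,-0.04,0,0],[0.007,-0.04,0,0],[0.007,-0.04,0,0],[0.007,-0.04,0,0],[0.007,-0.04,0,0]]]'

```text
clock: 1.27
position: [0.3123, -0.1193, 0.2531]
ee_rot: [-0.0, 1.0, -0.001, 0.0]
contact_force: [1.6, -0.5, 0.5]
width: 0.085
gripper_force: 0.0
```

jog_arm --steps '[[[0.007,-0.04,0,0],[0.007,-0.04,0,0],[0.007,-0.04,0,0],[0.007,-0.04,0,0],[0.007,-0.04,0,0]]]'

```text
clock: 1.68
position: [0.3473, 0.0807, 0.2533]
ee_rot: [0.0, 1.0, -0.0, 0.0]
contact_force: [1.4, -0.5, -0.5]
width: 0.0847
gripper_force: 0.0
```

jog_arm --steps '[[[0.007,-0.04,0,0],[0.007,-0.04,0,0],[0.007,-0.04,0,0],[0.007,-0.04,0,0],[0.007,-0.04,0,0]]]'

```text
clock: 2.1
position: [0.3823, 0.2808, 0.253]
ee_rot: [0.0, 1.0, 0.0, -0.0]
contact_force: [1.7, -0.5, 0.2]
width: 0.0851
gripper_force: 0.0
```

```bash
python3 -c "
from rig import manip, optics, ticket;s=manip.get_state();print(s['position'],s['ee_rot'])"
```

```text
[0.38233066 0.28084165 0.25297033] [ 2.85162291e-04  9.99999867e-01  4.14045792e-04 -1.14013394e-04]
```

jog_arm --steps '[[[0.006,-0.028,0,0],[0.006,-0.028,0,0],[0.006,-0.028,0,0]]]'

```text
clock: 2.35
position: [0.4005, 0.3643, 0.2526]
ee_rot: [0.0, 1.0, 0.0, -0.0]
contact_force: [-0.1, -0.3, -0.6]
width: 0.085
gripper_force: 0.0
```

jog_arm --steps '[[[0,0,0.04,0],[0,0,0.04,0],[0,0,0.04,0],[0,0,0.04,0],[0,0,0.04,0]]]'

```text
clock: 2.77
position: [0.4005, 0.3626, 0.0515]
ee_rot: [-0.0, 1.0, 0.0, 0.0]
contact_force: [1.1, 0.9, 0.1]
width: 0.0849
gripper_force: 0.0
```

jog_arm --steps '[[[0,0,0.02,0],[0,0,0,0],[0,0,0,0]]]'

```text
clock: 3.02
position: [0.4003, 0.3622, 0.0323]
ee_rot: [0.001, 1.0, -0.0, -0.001]
contact_force: [-0.6, -0.1, 1.2]
width: 0.0851
gripper_force: 0.0
```

```bash
python3 - <<'E'
from rig import manip, optics, ticket
import cv2
from geo import *
d=optics.get_image("top"); cv2.imwrite("pics/t1.png",d["img"][:,:,::-1])
a=cv2.imread("pics/t1.png")[110:260,150:320]; cv2.imwrite("pics/t1c.png",cv2.resize(a,None,fx=4,fy=4,interpolation=cv2.INTER_CUBIC))
print(atz("top",(134,470),.033),atz("top",(299,468),.033))
E
```

```text
[0.44917448 0.42473176 0.033     ] [0.44986529 0.31188156 0.033     ]
```

View pics/t1c.png

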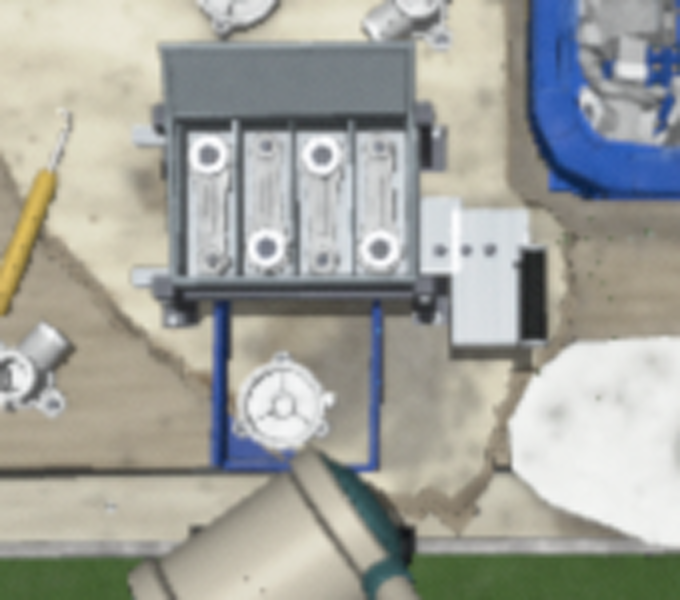

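The bin is square in front of the hopper, its front edge running from (217,468) to (378,468), with the fingers just before it. Now I'll push.

jog_arm --steps '[[[0.012,0,0,0],[0.012,0,0,0],[0.012,0,0,0],[0.008,0,0,0],[0.008,0,0,0]]]'

```text
clock: 3.48
position: [0.453, 0.3625, 0.0341]
ee_rot: [-0.0, 1.0, -0.001, -0.001]
contact_force: [-5.7, 0.6, 5.1]
width: 0.0848
gripper_force: 2.9
```

jog_arm --steps '[[[0.008,0,0,0],[0.008,0,0,0],[0.008,0,0,0],[0.008,0,0,0],[0.008,0,0,0]]]'

```text
clock: 3.9
position: [0.4921, 0.3623, 0.0338]
ee_rot: [0.0, 1.0, -0.0, -0.002]
contact_force: [-5.8, 0.2, 4.8]
width: 0.085
gripper_force: 3.0
```

jog_arm --steps '[[[0.003,0,0,0],[0.003,0,0,0],[0.003,0,0,0],[0,0,0,0]]]'

```text
clock: 4.23
position: [0.5018, 0.3624, 0.0335]
ee_rot: [0.0, 1.0, -0.0, -0.001]
contact_force: [-3.4, -0.0, 3.4]
width: 0.085
gripper_force: 1.9
```

jog_arm --steps '[[[0.003,0,0,0],[0.003,0,0,0],[0,0,0,0]]]'

```text
clock: 4.48
position: [0.5079, 0.3625, 0.0334]
ee_rot: [0.0, 1.0, -0.0, -0.0]
contact_force: [-4.0, -0.5, 2.4]
width: 0.0849
gripper_force: 1.9
```

jog_arm --steps '[[[0.002,0,0,0],[0.002,0,0,0],[0,0,0,0]]]'

```text
clock: 4.73
position: [0.5089, 0.3624, 0.0333]
ee_rot: [0.0, 1.0, -0.0, -0.003]
contact_force: [-10.1, 0.5, 7.2]
width: 0.085
gripper_force: 4.9
```

jog_arm --steps '[[[0.002,0,0,0],[0.002,0,0,0],[0,0,0,0],[0,0,0,0]]]'

```text
clock: 5.07
position: [0.5091, 0.3623, 0.0332]
ee_rot: [0.001, 1.0, -0.0, -0.006]
contact_force: [-16.9, 2.0, 11.9]
width: 0.085
gripper_force: 8.5
```

jog_arm --steps '[[[-0.01,0,0,0],[-0.02,0,0,0],[-0.03,0,0,0],[0,0,-0.03,0],[0,0,-0.04,0]]]'

```text
clock: 5.48
position: [0.4523, 0.3607, 0.1]
ee_rot: [0.003, 1.0, 0.001, -0.003]
contact_force: [0.9, 0.7, 0.1]
width: 0.0852
gripper_force: 0.0
```

jog_arm --steps '[[[0,0,-0.04,0],[0,0,-0.04,0],[0,0,-0.04,0],[0,0,-0.04,0],[0,0.03,-0.02,0]]]'

```text
clock: 5.9
position: [0.4595, 0.3373, 0.2889]
ee_rot: [-0.004, 1.0, 0.002, 0.006]
contact_force: [1.7, -0.1, 0.5]
width: 0.0852
gripper_force: 0.0
```

```bash
python3 - <<'E'
from rig import manip, optics, ticket
import cv2
d=optics.get_image("top"); cv2.imwrite("pics/t2.png",d["img"][:,:,::-1])
d=optics.get_image("scene"); cv2.imwrite("pics/s2.png",d["img"][:,:,::-1])
A=cv2.imread("pics/t2.png")[130:240,180:300]; B=cv2.imread("pics/s2.png")[150:260,190:310]
cv2.imwrite("pics/v2.png",cv2.resize(cv2.hconcat([A,B]),(800,367),interpolation=cv2.INTER_CUBIC))
E
```

```text
(no output)
```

View pics/v2.png

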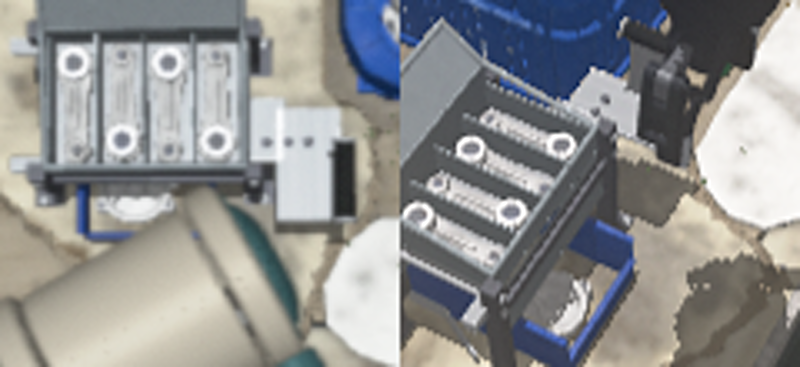

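The bin is home: its front edge in the left panel is at (78–145,238) and it is square. The grip is clear at (343,180). Moving to above the grip.

jog_arm --steps '[[[0.02,0.024,0,0],[0.02,0.024,0,0],[0.02,0.024,0,0],[0.02,0.024,0,0],[0.015,0.024,0,0]]]' --jaw 0.05

```text
clock: 6.42
position: [0.5532, 0.2113, 0.2821]
ee_rot: [0.0, 1.0, -0.0, 0.001]
contact_force: [0.4, -0.0, -0.2]
width: 0.0501
gripper_force: 0.0
```

jog_arm --steps '[[[0,0,0,0],[0,0,0,0]]]'

```text
clock: 6.58
position: [0.5522, 0.2114, 0.2819]
ee_rot: [0.0, 1.0, -0.002, -0.0]
contact_force: [-0.9, 0.0, -0.1]
width: 0.0501
gripper_force: 0.0
```

jog_arm --steps '[[[0.004,-0.0045,0,0],[0,0,0.03,0],[0,0,0.03,0],[0,0,0.034,0],[0,0,0,0]]]'

```text
clock: 7.0
position: [0.5501, 0.2176, 0.1826]
ee_rot: [0.001, 1.0, 0.001, -0.006]
contact_force: [-0.9, -0.6, -0.6]
width: 0.0498
gripper_force: 0.0
```

jog_arm --steps '[[[0,0,0,0],[0,0,0,0],[0,0,0,0],[0,0,0,0],[0,0,0,0]]]' --jaw 0.0 --squeeze 50

```text
clock: 7.42
position: [0.5562, 0.2162, 0.1917]
ee_rot: [0.001, 1.0, 0.0, 0.002]
contact_force: [0.1, -5.1, 3.5]
width: 0.0144
gripper_force: 49.1
```

jog_arm --steps '[[[0,0.012,0,0],[0,0.012,0,0],[0,0.012,0,0],[0,0.012,0,0],[0,0.012,0,0]]]'

```text
clock: 7.83
position: [0.5564, 0.1594, 0.1917]
ee_rot: [-0.003, 1.0, -0.0, 0.003]
contact_force: [0.8, 5.9, 4.2]
width: 0.0145
gripper_force: 49.3
```

jog_arm --steps '[[[0,0.008,0,0],[0,0.008,0,0],[0,0.006,0,0],[0,0,0,0],[0,0,0,0]]]'

```text
clock: 8.25
position: [0.5565, 0.135, 0.1917]
ee_rot: [-0.001, 1.0, -0.0, 0.003]
contact_force: [-0.1, 0.1, 7.2]
width: 0.0144
gripper_force: 49.6
```

jog_arm --steps '[[[0,0,0,0],[0,0,0,0],[0,0,0,0],[0,0,0,0],[0,0,0,0]]]'

```text
clock: 8.67
position: [0.5565, 0.135, 0.1916]
ee_rot: [-0.0, 1.0, -0.0, 0.003]
contact_force: [-0.1, -0.3, 5.9]
width: 0.0141
gripper_force: 49.6
```

```bash
python3 - <<'E'
from rig import manip, optics, ticket
import cv2
d=optics.get_image("top"); cv2.imwrite("pics/t3.png",d["img"][:,:,::-1])
d=optics.get_image("scene"); cv2.imwrite("pics/s3.png",d["img"][:,:,::-1])
A=cv2.imread("pics/t3.png")[130:240,180:300]; B=cv2.imread("pics/s3.png")[150:260,190:310]
cv2.imwrite("pics/v3.png",cv2.resize(cv2.hconcat([A,B]),(800,367),interpolation=cv2.INTER_CUBIC))
E
```

```text
(no output)
```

View pics/v3.png

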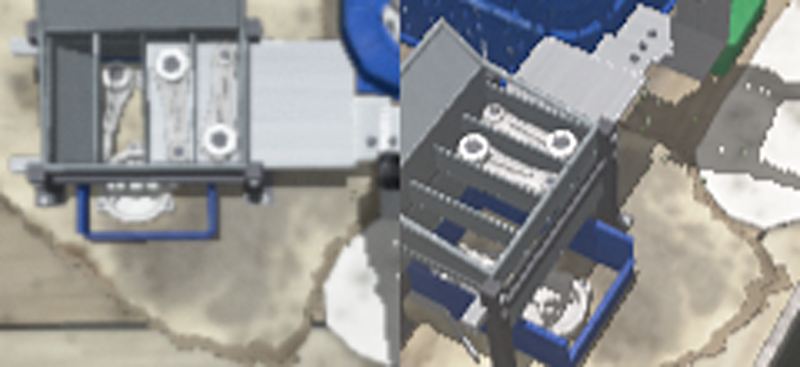

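Both left bays are empty and c and d are still in place. One arm is visible in the bin at (117,75) to (130,155). I'll check the other one closer.

```bash
python3 - <<'E'
import cv2
A=cv2.imread("pics/t3.png")[135:205,187:257]; B=cv2.imread("pics/s3.png")[190:260,190:260]
v=cv2.resize(cv2.hconcat([A,B]),(800,400),interpolation=cv2.INTER_CUBIC)
cv2.imwrite("pics/v3z.png",cv2.convertScaleAbs(v,alpha=1.3,beta=10))
E
```

```text
(no output)
```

View pics/v3z.png

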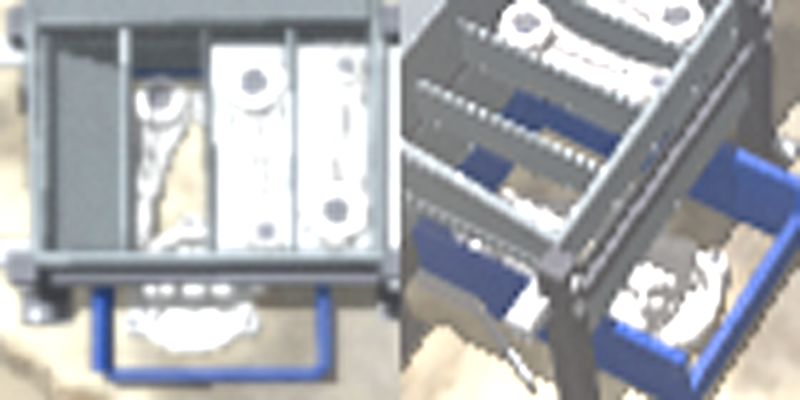

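c and d remain and bays 1 and 2 are empty. Arm a lies in the bin and b rests on the cap at its front, seen in the right panel at (650,280). Shutting the gate.

jog_arm --steps '[[[0,-0.012,0,0],[0,-0.012,0,0],[0,-0.012,0,0],[0,-0.012,0,0],[0,-0.012,0,0]]]'

```text
clock: 9.18
position: [0.5563, 0.1934, 0.1917]
ee_rot: [0.002, 1.0, -0.0, 0.002]
contact_force: [-0.1, -5.2, 7.9]
width: 0.0143
gripper_force: 49.8
```

jog_arm --steps '[[[0,-0.008,0,0],[0,-0.006,0,0],[0,-0.005,0,0],[0,0,0,0],[0,0,0,0]]]'

```text
clock: 9.6
position: [0.5562, 0.2139, 0.1917]
ee_rot: [-0.0, 1.0, 0.0, 0.002]
contact_force: [-0.7, -1.3, 7.5]
width: 0.0147
gripper_force: 49.7
```

jog_arm --steps '[[[0,-0.003,0,0],[0,-0.001,0,0],[0,0,0,0],[0,0,0,0]]]'

```text
clock: 9.93
position: [0.5562, 0.2162, 0.1917]
ee_rot: [0.001, 1.0, 0.0, 0.002]
contact_force: [-0.8, -4.1, 8.4]
width: 0.0146
gripper_force: 49.8
```

jog_arm --steps '[[[0,-0.003,0,0],[0,0,0,0],[0,0,0,0]]]'

```text
clock: 10.18
position: [0.5562, 0.2163, 0.1917]
ee_rot: [0.004, 1.0, 0.0, 0.002]
contact_force: [-0.5, -12.2, 9.2]
width: 0.0144
gripper_force: 50.0
```

jog_arm --steps '[[[0,-0.003,0,0],[0,0,0,0],[0,0,0,0]]]'

```text
clock: 10.43
position: [0.5562, 0.2165, 0.1917]
ee_rot: [0.007, 1.0, 0.0, 0.002]
contact_force: [-0.4, -18.7, 10.9]
width: 0.0142
gripper_force: 50.2
```

The gate is firmly on its shut stop. I'll release, rise and look.

jog_arm --steps '[[[0,0.005,0,0],[0,0,0,0]]]'

```text
clock: 10.6
position: [0.5562, 0.2162, 0.1917]
ee_rot: [0.002, 1.0, -0.0, 0.002]
contact_force: [0.5, -6.2, 7.5]
width: 0.0141
gripper_force: 50.1
```

jog_arm --steps '[[[0,0,0,0],[0,0,0,0],[0,0,0,0],[0,0,0,0]]]' --jaw 0.05

```text
clock: 10.93
position: [0.5547, 0.2194, 0.189]
ee_rot: [-0.0, 1.0, -0.0, -0.0]
contact_force: [-0.4, -0.4, -0.8]
width: 0.05
gripper_force: 0.0
```

jog_arm --steps '[[[0,0,-0.02,0],[0,0,-0.03,0],[0,0,-0.04,0],[0,0.04,-0.03,0],[-0.02,0.04,0,0]]]'

```text
clock: 11.35
position: [0.5418, 0.1501, 0.3098]
ee_rot: [-0.001, 1.0, 0.002, 0.007]
contact_force: [0.9, -0.9, 0.4]
width: 0.0502
gripper_force: 0.0
```

jog_arm --steps '[[[-0.02,0.04,0,0],[-0.02,0.04,0,0],[-0.02,0.04,0,0],[-0.02,0.04,0,0],[0,0,0,0]]]'

```text
clock: 11.77
position: [0.4582, -0.0057, 0.3043]
ee_rot: [0.002, 1.0, -0.003, -0.001]
contact_force: [-0.4, 1.0, 0.8]
width: 0.0502
gripper_force: 0.0
```

```bash
python3 - <<'E'
from rig import manip, optics, ticket
import cv2
d=optics.get_image("top"); cv2.imwrite("pics/t4.png",d["img"][:,:,::-1])
d=optics.get_image("scene"); cv2.imwrite("pics/s4.png",d["img"][:,:,::-1])
A=cv2.imread("pics/t4.png")[125:225,190:290]; B=cv2.imread("pics/s4.png")[160:260,190:290]
cv2.imwrite("pics/v4.png",cv2.resize(cv2.hconcat([A,B]),(800,400),interpolation=cv2.INTER_CUBIC))
E
```

```text
(no output)
```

View pics/v4.png

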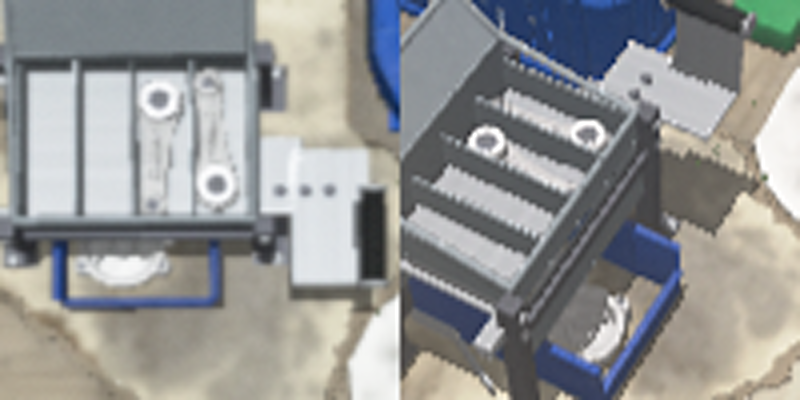

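The gate is shut, the bin is home, and c and d are in place. The grip is at (372,235) as at the start. One last close look at the drop pictures for arm b before handing in.

```bash
python3 - <<'E'
import cv2
A=cv2.imread("pics/t3.png")[142:197,192:247]; B=cv2.imread("pics/s3.png")[200:255,190:245]
v=cv2.resize(cv2.hconcat([A,B]),(800,400),interpolation=cv2.INTER_LANCZOS4)
cv2.imwrite("pics/v5.png",cv2.convertScaleAbs(v,alpha=0.9))
E
```

```text
(no output)
```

View pics/v5.png

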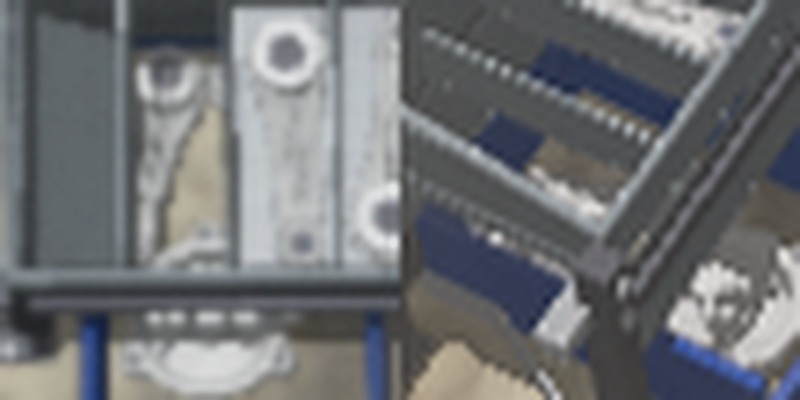

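The left panel shows two arms crossing in the bin: a boss at (165,75) and a second arm's eye at (210,80) passing under it. Both are in, so I'm handing the job in.

```bash
python3 -c "
from rig import manip, optics, ticket;print(ticket.sign_off())"
```

```text
the job is handed in; nothing more can be done
None
```

I handed the job in at about 12 s: the bin is home against the stop bar, the gate is shut on its stop and released, and arms c and d are still in the hopper. Bays 1 and 2 emptied; arm a is clearly in the bin, arm b only partly visible beneath it, and no verdict came back.

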